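# Gauge the depth of a drilled block

## Task

Take the depth gauge out of its blue rack and lower its foot into the hole in the pale wooden block, pressing it slowly and gently until it stands on the bottom of the hole, so that the block's face has pushed the orange collar up the rod and the collar marks the depth. Leave the gauge standing there on its own, upright, with its collar flat on the block, and leave everything else on the bench alone.

Things in the scene. Friction and masses are not known exactly. Their poses are not given: they have to be found in the camera images.
- gauge_head (a point): Centre of the black round grip of the depth gauge. The gauge is a steel rod 12 mm across and 118 mm long below a black handle: a flange 40 mm across and 6 mm thick, and on it a cylindrical non-slip rubber grip 24 mm across and 46 mm high; about 0.13 kg. This point lies on the axis 24 mm above the flange, 148 mm above the gauge's foot; its z axis points up the rod.
- gauge_foot (a point): The lower end of the gauge's rod, on its axis (slightly tapered over the last 2 mm); z axis up the rod. The gauge hangs upright in one of the three holes of the rack, held by its collar, which rests on the rack's top: its foot is 28 mm down the hole.
- collar_under (a point): Centre of the underside of the orange collar, a disc 30 mm across and 14 mm high that slides on the gauge's rod with a steady friction of about 8 N and stays where it is put. At the start its underside is 28 mm above the gauge's foot; it can slide up to 98 mm above the foot.
- collar (a joint): How far the collar has been pushed up the rod from its starting place, in m: the marked depth is 28 mm plus this.
- rack: Blue block 60 x 170 x 50 mm, fixed to the bench, with three upright holes 14.5 mm wide and 42 mm deep, in the middle and 55 mm to each side along its y. Origin at the centre of its underside. The gauge and two pins stand in the holes, in any order.
- pale_block_mouth (a point): Centre of the mouth of the hole in the pale wooden block, level with the block's upper face, 85 mm above the bench; z axis up. The block is 70 x 70 x 80 mm on a steel foot plate 100 x 100 x 5 mm, fixed to the bench. The upright blind hole is 14.5 mm wide with a 2 mm chamfer; its bottom (hole_floor, with hole_bottom its centre) is hard and flat; its depth is not known, somewhere from 42 to 70 mm.
- dark_block_mouth (a point): The same point of a dark wooden block of the same shape with a like hole; not to be used.
- brass_pin_center (a point): Centre of a brass pin 12 mm across and 75 mm long standing in the rack; a bystander.
- copper_pin_center (a point): Centre of a copper pin 12 mm across and 85 mm long standing in the rack; a bystander.
- meter_center (a point): Centre of a yellow and black multimeter 150 x 75 x 32 mm lying on the bench; a bystander.
- spool_center (a point): Centre of a black spool 56 mm across and 40 mm high standing on the bench; a bystander.
- screwdriver_grip (a point): Handle of a red screwdriver 170 mm long lying on the bench; a bystander.
Not all that is in view belongs to the job. There is more than one size of the part that bears gauge_head; the job needs the middle-sized.

How it is judged (in metres and radians):
On the way:
1. the gauge's foot is pressed onto the bottom of the hole in the pale block (horizontal distance between gauge_foot and hole_bottom below 0.004 m and z of gauge_foot in the frame of hole_bottom below 0.002 m), for 0.1 s.
At the end, for the whole second after the job is handed in: The gauge stands by itself at rest in the hole of the pale block: its foot within 2 mm of the hole's bottom, the collar's underside within 2 mm of the block's upper face, the rod within 0.08 rad of upright (all of step 1 and z of collar_under in the frame of pale_block_mouth below 0.002 m and angle between gauge_foot's own z axis and vertical below 0.08 rad and linear speed of gauge below 0.02 m/s); the robot touches nothing.
It fails at once if the gauge presses on the bottom of the hole with more than 50 N (contact force between gauge and hole_floor above 50 N).
It fails at once if the gauge presses on the pale block with more than 50 N (contact force between gauge and pale_block above 50 N).
It fails at once if the brass pin, copper pin, multimeter, spool or screwdriver is moved more than 20 mm (distance of any of brass_pin_center, copper_pin_center, meter_center, spool_center, screwdriver_grip from where it was at the start of the episode above 0.02 m).
It also fails if it takes over 54 s, if anything falls off the work surface, if the arm or the gripper's body presses on something with over 40 N, if the wrist force passes 120 N, or if a joint passes its speed limit or range.

## Robot

A 6-joint arm with a two-finger parallel gripper is mounted at the origin on the work surface. World frame = base frame: x ahead of the robot, y to its left, z up, the work surface at z = 0. Lengths are in m, angles in degrees, forces in N, time in s.
With the tool pointing down it reaches from about 0.35 to 0.875 m from the base axis. Payload 4.2 kg.
Tool frame: the origin (TCP) lies midway between the tips of the shut fingers; the grasp point (between the pads) lies 19 mm behind it; z points along the fingers, y is the line along which they close (so a half turn about z gives the same grasp; the last joint's range is limited). The gripper opens to 87 mm and grips with 3 to 60 N. Pads are 19 mm wide; open, the fingers measure 117 mm over their backs; the gripper's body (75 mm by 190 mm) begins 51 mm behind the grasp point.
Start: joints at [-51.303, 22.042, 0.453, 0, -68.411, -14.817], TCP at [0.253, -0.571, 0.223] pointing down, gripper open.
Joint ranges: [-179.83, 179.83], [-69.29, 118.12], [-61.27, 80.66], [-181.25, 117.63], [-171.15, -9.14], [-177.46, 177.46]. Speed limits (degrees/s): [159.86, 159.86, 180, 180, 180, 180].

## Interface

Orientations are given as a 3x3 rotation matrix whose columns are the frame's x, y, z axes.
In Python, from station import sense, capture, camera_params, finish_job gives the robot as it stands.
- The arm moves only by the tool drive_tool, never from a script. Its argument "rows" is a list of rows, each an object of numbers: "tx", "ty", "tz": the shift along the tool's x, y, z in cm; "ax", "ay", "az": the turn, a rotation vector about the tool's x, y, z in rad; "claw": the finger opening in cm, from 0 to 8.7. In form: [{"tx": .., "ty": .., "tz": .., "ax": .., "ay": .., "az": .., "claw": ..}, ...]. A call has 1 to 10 rows; each row shifts and turns the commanded pose from where the row before left it, along the tool's axes as they then stand; what a row does not reach is not made up. A row lasts 1/12 s, in which the tool goes at most 41.7 mm and 7.16 degrees, less where a joint would pass 70% of its speed; a pose out of reach is approached as far as the arm can. A call with a gripper value outside its range is refused whole. The fingers move at their own pace and stop on an object; the grip force is fixed at half the most. Time passes only in rows, so rows that do not move let the fingers close. It gives the time, the measured TCP pose, the force, the opening and the grip force at its end, in the units of the state.
- sense(): the state, without advancing time (a new reading comes with each control period).
- capture(name): name is "side" or "top"; returns (picture, depth): 400x640x3 uint8, red, green, blue; 400x640 float32, m along the optical axis (not along the pixel's ray), 0 where there is no reading.
- camera_params(name): a dict with "intrinsics" (3x3 intrinsics, pixels), "R" (3x3) and "t" (3): a world point X has camera coordinates R X + t. Camera axes: x right, y down, z forward; pixel columns grow to the right and rows downward; lengths in m; the calibration is good to about 2 mm. A picture is of the moment at which its call begins. camera_params takes no time and is no camera call.
- finish_job(): hands the job in; it is judged then, once.
The state is a dict: "time_s": time; "joints": joint angles; "joint_velocities": joint speeds; "effort": joint torques, N m; "tcp_pos": TCP position; "ee_rot": TCP orientation; "wrist_force": force on the tool from outside, world axes, zero at the start; "moment": the same for the moment, N m; "gripper_width": opening from 0.0 (shut) to 1.0 (fully open); "gripper_force": force on a finger pad.
Only numpy, scipy, OpenCV 4.12 (cv2) and the standard library are available. Lean on these libraries where they do the work, as an engineer would, in place of code of your own. Each camera call takes 0.05 s, during which the arm holds its last target. There are 200 camera calls.

## Working session

There is one attempt and no reset: what is moved stays moved. The work goes in short steps, Python scripts to look and compute and a tool call to move; the robot and the scene stay as the last step left them, time stands still between calls to the robot, and variables do not carry over. Pictures are saved under pics/ and viewed, at most 10 in all, crops included, and the job is handed in when it is done.

Besides the shell and the picture viewer there is one more tool, called as a command line: name --argument value ..., lists and objects as JSON in quotes. drive_tool: Moves the arm, as the interface text tells. Its arguments: {"type":"object","properties":{"rows":{"type":"array"}},"required":["rows"]}

```bash
mkdir -p pics; python3 - <<'E'
from station import *
import cv2,numpy as np
for n in("top","side"):
    p,d=capture(n); cv2.imwrite(f"pics/{n}0.png",p[:,:,::-1]); np.savez(f"{n}0.npz",p=p,d=d)
    c=camera_params(n); print(n,np.round(c["intrinsics"],1).tolist(),np.round(c["R"],3).tolist(),np.round(c["t"],3))
s=sense();print(s["time_s"],s["tcp_pos"],np.round(s["ee_rot"],3).tolist(),s["wrist_force"])
E
```

```text
top [[361.5, 0.0, 313.5], [0.0, 361.5, 204.2], [0.0, 0.0, 1.0]] [[-0.012, -1.0, 0.001], [-0.988, 0.012, -0.154], [0.154, -0.002, -0.988]] [0.049 0.51  0.95 ]
side [[455.8, 0.0, 317.2], [0.0, 455.8, 203.1], [0.0, 0.0, 1.0]] [[-0.867, -0.499, -0.009], [-0.347, 0.616, -0.707], [0.358, -0.609, -0.707]] [0.462 0.22  1.363]
0.1 [ 0.25280749 -0.57101274  0.22159044] [[-0.914, -0.405, -0.001], [-0.405, 0.914, 0.002], [0.0, 0.002, -1.0]] [ 0.02706887  0.9313992  -0.28095529]
```

View pics/top0.png

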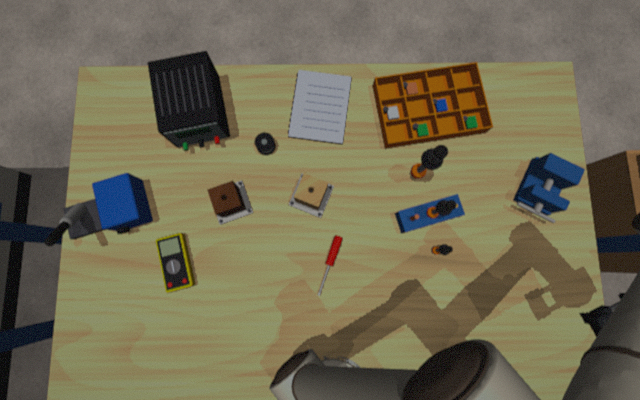

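View pics/side0.png

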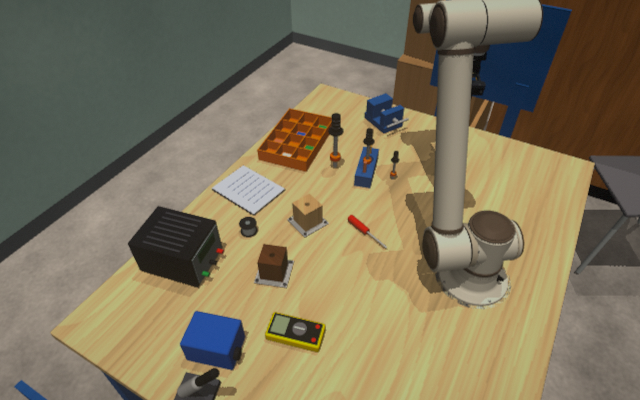

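Top view: the candidates for the gauge are the large one (430,160), the one in the blue rack (440,208) and the small one (443,250). In the side view they are at (336,140), (369,150) and (394,165). The rack one is middle-sized, so I choose it. The pale block is at (311,190) top and (307,212) side. The dark block is at (227,197) top.

```bash
cat > h.py <<'E'
import numpy as np,cv2
from station import *
def world(n,u,v,d):
    c=camera_params(n);K=np.array(c["intrinsics"]);R=np.array(c["R"]);t=np.array(c["t"])
    r=np.stack([(u-K[0,2])/K[0,0],(v-K[1,2])/K[1,1],np.ones_like(u,float)],-1)
    return (r*np.asarray(d)[...,None]-t)@R
def ray(n,u,v):
    c=camera_params(n);K=np.array(c["intrinsics"]);R=np.array(c["R"]);t=np.array(c["t"])
    return -R.T@t, R.T@np.array([(u-K[0,2])/K[0,0],(v-K[1,2])/K[1,1],1.])
def onplane(n,u,v,z):
    o,r=ray(n,u,v); return o+r*(z-o[2])/r[2]
def cloud(n,d):
    v,u=np.mgrid[:400,:640]; return world(n,u,v,d)
E
python3 - <<'E'
from h import *
ims=[]
T=np.load("top0.npz");S=np.load("side0.npz")
def crop(p,x,y,w,h,k): return cv2.resize(p[y:y+h,x:x+w,::-1],None,fx=k,fy=k,interpolation=cv2.INTER_CUBIC)
a=crop(T["p"],385,135,95,70+55,4);b=crop(S["p"],320,100,95,125,4)
cv2.imwrite("pics/crop.png",cv2.convertScaleAbs(np.hstack([a,b]),alpha=1.5))
for n,D,wins in(("top",T,{"rack":(390,185,475,235),"pale":(285,165,340,220)}),("side",S,{"rack":(345,115,385,190),"pale":(285,185,330,240)})):
    P=cloud(n,D["d"]);hsv=cv2.cvtColor(D["p"],cv2.COLOR_RGB2HSV)
    for k,(x0,y0,x1,y1) in wins.items():
        m=np.zeros((400,640),bool);m[y0:y1,x0:x1]=1;m&=D["d"]>0
        if k=="rack":
            t=m&(hsv[...,0]>95)&(hsv[...,0]<130)&(hsv[...,1]>100)&(abs(P[...,2]-.05)<.006)
        else: t=m&(abs(P[...,2]-.085)<.006)
        q=P[t];r=cv2.minAreaRect((q[:,:2]*1000).astype(np.float32));print(n,k,len(q),q[:,2].mean().round(4),r)
        if k=="rack":
            t=m&(P[...,2]>.09)
            for lo,hi in((.055,.066),(.07,.1),(.1,.138),(.138,.15),(.15,.2)):
                q=P[m&(P[...,2]>lo)&(P[...,2]<hi)];
                if len(q):print(lo,hi,len(q),q.mean(0).round(4),q[:,2].max())
        else:
            g=cv2.cvtColor(D["p"],cv2.COLOR_RGB2GRAY).astype(int)
            q=t&(g<0.6*np.median(g[t])); v,u=np.nonzero(q);print("hole px",u.mean(),v.mean(),len(u),onplane(n,u.mean(),v.mean(),.085))
E
```

```text
top rack 867 0.0506 ((481.4446716308594, -273.1532287597656), (57.01187515258789, 169.7613067626953), 15.486551284790039)
0.055 0.066 71 [ 0.4781 -0.2666  0.0625] 0.06593768124665819
0.07 0.1 54 [ 0.474  -0.25    0.0868] 0.09870707188637998
0.1 0.138 1 [ 0.4788 -0.2694  0.1039] 0.10386439428249167
0.138 0.15 105 [ 0.4794 -0.268   0.1463] 0.1498259104810862
0.15 0.2 151 [ 0.4797 -0.271   0.1823] 0.19579743694150006
top pale 682 0.0857 ((541.5631713867188, 49.85557556152344), (69.92227935791016, 69.9395751953125), 67.11125183105469)
hole px 309.6666666666667 201.88888888888889 9 [0.50922438 0.05272935 0.085     ]
side rack 353 0.0494 ((510.08319091796875, -381.0904541015625), (60.023536682128906, 400.98443603515625), 15.681951522827148)
0.055 0.066 61 [ 0.4854 -0.3087  0.0611] 0.06590955909409604
0.07 0.1 61 [ 0.485  -0.3063  0.0813] 0.09816851181327853
0.1 0.138 21 [ 0.4788 -0.2704  0.1149] 0.137672775891845
0.138 0.15 48 [ 0.4765 -0.2671  0.1448] 0.1494134681160251
0.15 0.2 91 [ 0.4776 -0.2689  0.1756] 0.19636034891485432
side pale 352 0.0841 ((540.7820434570312, 50.164798736572266), (74.57615661621094, 76.41942596435547), 65.4529800415039)
hole px 310.6875 210.3125 16 [0.51611349 0.06853004 0.085     ]
```

View pics/crop.png

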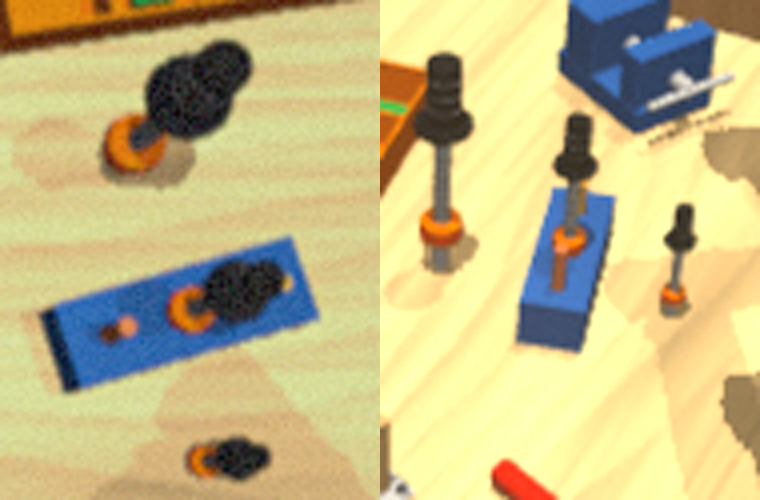

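The crop shows the gauge in the rack's middle hole. Its handle is at about (440,208) in the top view, between the copper pin (416,217) and the brass pin (456,206). The larger and smaller gauges stand free on the bench. I'll move above it now.

drive_tool --rows '[{"tx":-1.2,"ty":0.7,"tz":-1,"claw":8.7},{"tx":-2.5,"ty":1.4,"tz":-1,"claw":8.7},{"tx":-3,"ty":1.65,"claw":8.7},{"tx":-3,"ty":1.65,"claw":8.7},{"tx":-3,"ty":1.65,"claw":8.7},{"tx":-3,"ty":1.65,"claw":8.7},{"tx":-3,"ty":1.65,"claw":8.7},{"tx":-3,"ty":1.65,"claw":8.7},{"tx":-2.5,"ty":1.4,"claw":8.7},{"tx":-1.2,"ty":0.7,"claw":8.7}]'

```text
invalid input at $.rows[0]: expected keys tx, ty, tz, ax, ay, az, claw
```

```bash
cat >> h.py <<'E'
def togo(x,y,z=None):
    s=sense();R=np.array(s["ee_rot"]);p=np.array(s["tcp_pos"])
    d=np.array([x,y,p[2] if z is None else z])-p
    print("t",s["time_s"],"tcp",p.round(4),"tool z",R[:,2].round(4),"y",R[:,1].round(3),"togo cm",(R.T@d*100).round(2),"F",np.round(s["wrist_force"],1),"w",s["gripper_width"],s["gripper_force"])
E
python3 - <<'E'
from h import *
togo(.480,-.271,.151)
T=np.load("top0.npz");S=np.load("side0.npz")
for n,D,w in(("top",T,(300,178,325,202)),("side",S,(295,195,322,215))):
    x0,y0,x1,y1=w;g=cv2.cvtColor(D["p"],cv2.COLOR_RGB2GRAY)
    print(n,w);print("\n".join(" ".join("%3d"%v for v in r) for r in g[y0:y1,x0:x1]))
P=cloud("top",T["d"]);q=P[130:180,405:455].reshape(-1,3);q=q[q[:,2]>.05];print("big",q[:,:2].min(0),q[:,:2].max(0),q[:,2].max(),np.median(q[q[:,2]>.15],0))
E
```

```text
t 0.1 tcp [ 0.2528 -0.571   0.2216] tool z [-9.0e-04  1.7e-03 -1.0e+00] y [-0.405  0.914  0.002] togo cm [-32.92  18.23   7.09] F [ 0.   0.9 -0.3] w 1.001828325556529 0.0
top (300, 178, 325, 202)
130 129 123 125 122 128 123 120 128 128 128 131 129 131 128 131 132 134 134 133 138 135 136 137 136
132 128 124 126 124 118 126 125 131 127 133 132 130 135 130 131 132 135 131 131 133 134 136 136 138
123 123 121 124 123 127 131 126 132 130 133 130 129 133 131 134 134 125 127 123 128 129 129 127 134
124 122 126 127 132 131 129 130 131 132 130 132 131 133 131 132 130 126 127 124 125 128 124 124 125
127 124 128 127 131 130 132 132 131 129 135 132 134 127 128 125 124 129 127 127 120 125 123 122 123
125 128 129 133 134 132 131 133 133 133 136 128 132 127 126 125 127 122 125 125 122 121 122 124 120
130 131 131 128 130 132 132 130 129 133 132 128 128 128 128 127 124 125 123 123 122 127 121 123 127
130 131 128 130 131 131 133 133 128 132 122 125 127 127 127 124 125 125 123 125 126 123 123 121 122
132 130 132 131 131 136 134 131 123 119 112 112 114 115 123 124 121 124 128 121 123 122 122 121 122
131 
[... 3092 characters left out ...]
9 145 147 148 145 128  96  94  75  69  72  74  82
 75  76  78  77  91 131 155 161 162 156 154 150 150 149 147 146 144 132 120  92  73  76  76  70  74  77  83
 77  76  76  78  81  95 132 156 161 155 153 151 149 149 145 129 117  93  78  75  73  77  77  72  73  77  81
 74  76  77  79  80  81  93 134 155 155 154 150 146 133 118  89  71  76  76  76  77  76  76  71  73  76  82
 75  77  77  77  80  79  81  96 132 150 151 138 127  93  76  72  74  76  76  77  76  78  78  72  73  77  82
 75  75  77  78  81  81  81  82  93 125 130 101  92  79  76  76  76  77  76  76  78  78  76  69  73  76  82
big [ 0.35726541 -0.35150214] [0.70815458 0.04495897] 1.0175678006203792 [ 0.5914435  -0.23824842  0.19276441]
```

drive_tool --rows '[{"tx":-1.2,"ty":0.7,"tz":-1,"ax":0,"ay":0,"az":0,"claw":8.7},{"tx":-2.5,"ty":1.4,"tz":-1,"ax":0,"ay":0,"az":0,"claw":8.7},{"tx":-3,"ty":1.65,"tz":0,"ax":0,"ay":0,"az":0,"claw":8.7},{"tx":-3,"ty":1.65,"tz":0,"ax":0,"ay":0,"az":0,"claw":8.7},{"tx":-3,"ty":1.65,"tz":0,"ax":0,"ay":0,"az":0,"claw":8.7},{"tx":-3,"ty":1.65,"tz":0,"ax":0,"ay":0,"az":0,"claw":8.7},{"tx":-3,"ty":1.65,"tz":0,"ax":0,"ay":0,"az":0,"claw":8.7},{"tx":-3,"ty":1.65,"tz":0,"ax":0,"ay":0,"az":0,"claw":8.7},{"tx":-2.5,"ty":1.4,"tz":0,"ax":0,"ay":0,"az":0,"claw":8.7},{"tx":-1.2,"ty":0.7,"tz":0,"ax":0,"ay":0,"az":0,"claw":8.7}]'

```text
time_s: 0.93
tcp_pos: [0.43, -0.3367, 0.2431]
ee_rot: [[-0.913, -0.408, 0.001], [-0.408, 0.913, 0.0], [-0.001, -0.0, -1.0]]
wrist_force: [-0.2, -0.6, 0.0]
gripper_width: 1.003
gripper_force: 0.0
```

```bash
python3 - <<'E'
from h import *
togo(.480,-.271,.151)
print("hole",onplane("top",310.8,189.4,.085),onplane("side",306.9,203.9,.085))
T=np.load("top0.npz");S=np.load("side0.npz")
# handle axis: silhouette of dark pixels in both views -> grip top disc centre, plane z=.192
for n,D,w in(("top",T,(425,195,462,220)),("side",S,(358,125,382,150))):
    P=cloud(n,D["d"]);x0,y0,x1,y1=w;m=np.zeros((400,640),bool);m[y0:y1,x0:x1]=1
    q=P[m&(P[...,2]>.188)&(P[...,2]<.2)];print(n,"top disc",len(q),q.mean(0))
    q=P[m&(P[...,2]>.152)&(P[...,2]<.185)];print(n,"grip",len(q),q.mean(0))
E
```

```text
t 0.9333 tcp [ 0.43   -0.3367  0.2431] tool z [ 1.e-03  2.e-04 -1.e+00] y [-0.408  0.913 -0.   ] togo cm [-7.24  3.96  9.22] F [-0.2 -0.6  0. ] w 1.0026834815191608 0.0
hole [0.54243523 0.04940963 0.085     ] [0.54130328 0.04976467 0.085     ]
top top disc 83 [ 0.48162865 -0.27394296  0.19241527]
top grip 52 [ 0.47833702 -0.26654648  0.17104845]
side top disc 21 [ 0.47914913 -0.27497675  0.19186602]
side grip 56 [ 0.47685946 -0.26686414  0.16873527]
```

drive_tool --rows '[{"tx":-2,"ty":1,"tz":0,"ax":0,"ay":0,"az":0,"claw":8.7},{"tx":-2,"ty":1,"tz":0,"ax":0,"ay":0,"az":0,"claw":8.7},{"tx":-1.5,"ty":0.8,"tz":0,"ax":0,"ay":0,"az":0,"claw":8.7},{"tx":0,"ty":0,"tz":0,"ax":0,"ay":0,"az":0,"claw":8.7},{"tx":0,"ty":0,"tz":0,"ax":0,"ay":0,"az":0,"claw":8.7}]'

```text
time_s: 1.35
tcp_pos: [0.4675, -0.2908, 0.2428]
ee_rot: [[-0.914, -0.407, 0.0], [-0.407, 0.914, 0.0], [-0.0, 0.0, -1.0]]
wrist_force: [-0.8, -1.0, 0.2]
gripper_width: 1.001
gripper_force: 0.0
```

```bash
python3 - <<'E'
from h import *
togo(.481,-.2735,.151)
E
```

```text
t 1.35 tcp [ 0.4675 -0.2908  0.2428] tool z [ 0.e+00  1.e-04 -1.e+00] y [-0.407  0.914  0.   ] togo cm [-1.93  1.03  9.18] F [-0.8 -1.   0.2] w 1.0009714234092908 0.0
```

drive_tool --rows '[{"tx":-1,"ty":0.5,"tz":0,"ax":0,"ay":0,"az":0,"claw":8.7},{"tx":-0.9,"ty":0.5,"tz":0,"ax":0,"ay":0,"az":0,"claw":8.7},{"tx":0,"ty":0,"tz":1.5,"ax":0,"ay":0,"az":0,"claw":8.7},{"tx":0,"ty":0,"tz":2,"ax":0,"ay":0,"az":0,"claw":8.7},{"tx":0,"ty":0,"tz":2,"ax":0,"ay":0,"az":0,"claw":8.7},{"tx":0,"ty":0,"tz":1.5,"ax":0,"ay":0,"az":0,"claw":8.7},{"tx":0,"ty":0,"tz":1,"ax":0,"ay":0,"az":0,"claw":8.7},{"tx":0,"ty":0,"tz":0,"ax":0,"ay":0,"az":0,"claw":8.7},{"tx":0,"ty":0,"tz":0,"ax":0,"ay":0,"az":0,"claw":8.7}]'

```text
time_s: 2.1
tcp_pos: [0.4806, -0.2751, 0.1627]
ee_rot: [[-0.914, -0.405, -0.0], [-0.405, 0.914, -0.0], [0.0, -0.0, -1.0]]
wrist_force: [-0.3, -0.4, -0.3]
gripper_width: 0.999
gripper_force: 0.0
```

```bash
python3 - <<'E'
from h import *
togo(.481,-.2735,.151)
p,d=capture("top");q,e=capture("side")
f=lambda p,x,y:cv2.resize(p[y:y+100,x:x+95,::-1],None,fx=4,fy=4,interpolation=cv2.INTER_CUBIC)
cv2.imwrite("pics/g1.png",cv2.convertScaleAbs(np.hstack([f(p,395,150),f(q,320,90)]),alpha=1.6))
E
```

```text
t 2.1 tcp [ 0.4806 -0.2751  0.1627] tool z [-4.e-04 -3.e-04 -1.e+00] y [-0.405  0.914 -0.   ] togo cm [-0.1   0.14  1.17] F [-0.3 -0.4 -0.3] w 0.9992712290278606 0.0
```

View pics/g1.png

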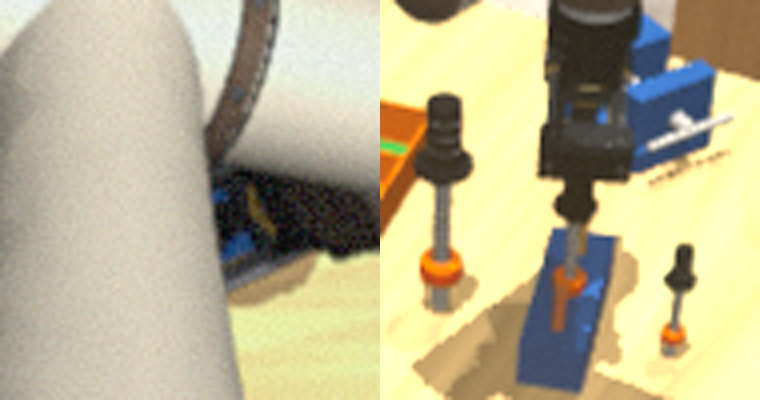

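The side view shows the gripper centred over the gauge's handle (crop 575,200), clear of the pins. The arm hides it in the top view. Next I go down and close.

drive_tool --rows '[{"tx":-0.1,"ty":0.1,"tz":0.5,"ax":0,"ay":0,"az":0,"claw":8.7},{"tx":0,"ty":0,"tz":0.5,"ax":0,"ay":0,"az":0,"claw":8.7},{"tx":0,"ty":0,"tz":0,"ax":0,"ay":0,"az":0,"claw":5},{"tx":0,"ty":0,"tz":0,"ax":0,"ay":0,"az":0,"claw":4},{"tx":0,"ty":0,"tz":0,"ax":0,"ay":0,"az":0,"claw":3},{"tx":0,"ty":0,"tz":0,"ax":0,"ay":0,"az":0,"claw":2},{"tx":0,"ty":0,"tz":0,"ax":0,"ay":0,"az":0,"claw":1.5},{"tx":0,"ty":0,"tz":0,"ax":0,"ay":0,"az":0,"claw":1.5},{"tx":0,"ty":0,"tz":0,"ax":0,"ay":0,"az":0,"claw":1.5},{"tx":0,"ty":0,"tz":0,"ax":0,"ay":0,"az":0,"claw":1.5}]'

```text
time_s: 3.03
tcp_pos: [0.481, -0.2737, 0.1526]
ee_rot: [[-0.914, -0.405, 0.0], [-0.405, 0.914, -0.0], [-0.0, -0.0, -1.0]]
wrist_force: [-0.4, 0.3, 0.4]
gripper_width: 0.482
gripper_force: 0.0
```

drive_tool --rows '[{"tx":0,"ty":0,"tz":0,"ax":0,"ay":0,"az":0,"claw":1.5},{"tx":0,"ty":0,"tz":0,"ax":0,"ay":0,"az":0,"claw":1.5},{"tx":0,"ty":0,"tz":0,"ax":0,"ay":0,"az":0,"claw":1.5}]'

```text
time_s: 3.28
tcp_pos: [0.4811, -0.2738, 0.1526]
ee_rot: [[-0.914, -0.405, 0.0], [-0.405, 0.914, -0.0], [-0.0, -0.0, -1.0]]
wrist_force: [0.5, -0.7, -0.3]
gripper_width: 0.27
gripper_force: 29.9
```

drive_tool --rows '[{"tx":0,"ty":0,"tz":-0.5,"ax":0,"ay":0,"az":0,"claw":1.5},{"tx":0,"ty":0,"tz":-1,"ax":0,"ay":0,"az":0,"claw":1.5},{"tx":0,"ty":0,"tz":-1.5,"ax":0,"ay":0,"az":0,"claw":1.5},{"tx":0,"ty":0,"tz":-2,"ax":0,"ay":0,"az":0,"claw":1.5},{"tx":0,"ty":0,"tz":-2,"ax":0,"ay":0,"az":0,"claw":1.5},{"tx":0,"ty":0,"tz":-2,"ax":0,"ay":0,"az":0,"claw":1.5},{"tx":0,"ty":0,"tz":-2,"ax":0,"ay":0,"az":0,"claw":1.5},{"tx":0,"ty":0,"tz":-1,"ax":0,"ay":0,"az":0,"claw":1.5},{"tx":0,"ty":0,"tz":-0.5,"ax":0,"ay":0,"az":0,"claw":1.5},{"tx":0,"ty":0,"tz":0,"ax":0,"ay":0,"az":0,"claw":1.5}]'

```text
time_s: 4.12
tcp_pos: [0.4812, -0.2737, 0.2786]
ee_rot: [[-0.914, -0.405, 0.002], [-0.405, 0.914, -0.0], [-0.002, -0.001, -1.0]]
wrist_force: [-0.1, -0.2, -0.5]
gripper_width: 0.265
gripper_force: 29.9
```

```bash
python3 - <<'E'
from h import *
togo(.5418,.0497,.26)
E
```

```text
t 4.1167 tcp [ 0.4812 -0.2737  0.2786] tool z [ 1.8e-03 -2.0e-04 -1.0e+00] y [-0.405  0.914 -0.001] togo cm [-18.63  27.11   1.87] F [-0.1 -0.2 -0.5] w 0.26494064208108925 29.879127605818212
```

drive_tool --rows '[{"tx":-0.7,"ty":1.0,"tz":0,"ax":0,"ay":0,"az":0,"claw":1.5},{"tx":-1.2,"ty":1.7,"tz":0,"ax":0,"ay":0,"az":0,"claw":1.5},{"tx":-1.4,"ty":2.0,"tz":0,"ax":0,"ay":0,"az":0,"claw":1.5},{"tx":-1.4,"ty":2.0,"tz":0,"ax":0,"ay":0,"az":0,"claw":1.5},{"tx":-1.4,"ty":2.0,"tz":0,"ax":0,"ay":0,"az":0,"claw":1.5},{"tx":-1.4,"ty":2.0,"tz":0,"ax":0,"ay":0,"az":0,"claw":1.5},{"tx":-1.4,"ty":2.0,"tz":0,"ax":0,"ay":0,"az":0,"claw":1.5},{"tx":-1.4,"ty":2.0,"tz":0,"ax":0,"ay":0,"az":0,"claw":1.5},{"tx":-1.4,"ty":2.0,"tz":0,"ax":0,"ay":0,"az":0,"claw":1.5},{"tx":-1.4,"ty":2.0,"tz":0,"ax":0,"ay":0,"az":0,"claw":1.5}]'

```text
time_s: 4.95
tcp_pos: [0.5242, -0.0478, 0.2759]
ee_rot: [[-0.914, -0.405, -0.003], [-0.405, 0.914, -0.0], [0.003, 0.001, -1.0]]
wrist_force: [0.3, -0.5, -1.1]
gripper_width: 0.264
gripper_force: 29.9
```

drive_tool --rows '[{"tx":-1.4,"ty":2.0,"tz":0,"ax":0,"ay":0,"az":0,"claw":1.5},{"tx":-1.4,"ty":2.0,"tz":0,"ax":0,"ay":0,"az":0,"claw":1.5},{"tx":-1.0,"ty":1.5,"tz":0,"ax":0,"ay":0,"az":0,"claw":1.5},{"tx":-0.5,"ty":0.7,"tz":0,"ax":0,"ay":0,"az":0,"claw":1.5},{"tx":0,"ty":0,"tz":0,"ax":0,"ay":0,"az":0,"claw":1.5},{"tx":0,"ty":0,"tz":0,"ax":0,"ay":0,"az":0,"claw":1.5}]'

```text
time_s: 5.45
tcp_pos: [0.5387, 0.0245, 0.2766]
ee_rot: [[-0.914, -0.406, -0.002], [-0.406, 0.914, -0.001], [0.002, 0.0, -1.0]]
wrist_force: [0.5, 0.3, -0.5]
gripper_width: 0.268
gripper_force: 29.9
```

```bash
python3 - <<'E'
from h import *
togo(.5418,.0497,.23)
E
```

```text
t 5.45 tcp [0.5387 0.0245 0.2766] tool z [-2.1e-03 -7.0e-04 -1.0e+00] y [-0.406  0.914  0.   ] togo cm [-1.31  2.18  4.66] F [ 0.5  0.3 -0.5] w 0.2677779214642664 29.879778750473633
```

drive_tool --rows '[{"tx":-0.6,"ty":1.0,"tz":0.5,"ax":0,"ay":0,"az":0,"claw":1.5},{"tx":-0.5,"ty":0.8,"tz":1,"ax":0,"ay":0,"az":0,"claw":1.5},{"tx":-0.2,"ty":0.4,"tz":1,"ax":0,"ay":0,"az":0,"claw":1.5},{"tx":0,"ty":0,"tz":0.5,"ax":0,"ay":0,"az":0,"claw":1.5},{"tx":0,"ty":0,"tz":0,"ax":0,"ay":0,"az":0,"claw":1.5},{"tx":0,"ty":0,"tz":0,"ax":0,"ay":0,"az":0,"claw":1.5}]'

```text
time_s: 5.95
tcp_pos: [0.542, 0.0494, 0.2469]
ee_rot: [[-0.914, -0.405, -0.001], [-0.405, 0.914, -0.001], [0.002, -0.0, -1.0]]
wrist_force: [-0.1, 0.9, -1.1]
gripper_width: 0.268
gripper_force: 29.9
```

```bash
python3 - <<'E'
from h import *
togo(.5418,.0497,.23)
p,d=capture("top");q,e=capture("side")
np.savez("n1.npz",tp=p,td=d,sp=q,sd=e)
f=lambda p,x,y:cv2.resize(p[y:y+120,x:x+95,::-1],None,fx=4,fy=4,interpolation=cv2.INTER_CUBIC)
cv2.imwrite("pics/n1.png",cv2.convertScaleAbs(np.hstack([f(p,265,130),f(q,260,110)]),alpha=1.6))
E
```

```text
t 5.95 tcp [0.542  0.0494 0.2469] tool z [-1.3e-03 -8.0e-04 -1.0e+00] y [-0.405  0.914 -0.   ] togo cm [0.01 0.03 1.69] F [-0.1  0.9 -1.1] w 0.2676859210820343 29.879189010243863
```

View pics/n1.png

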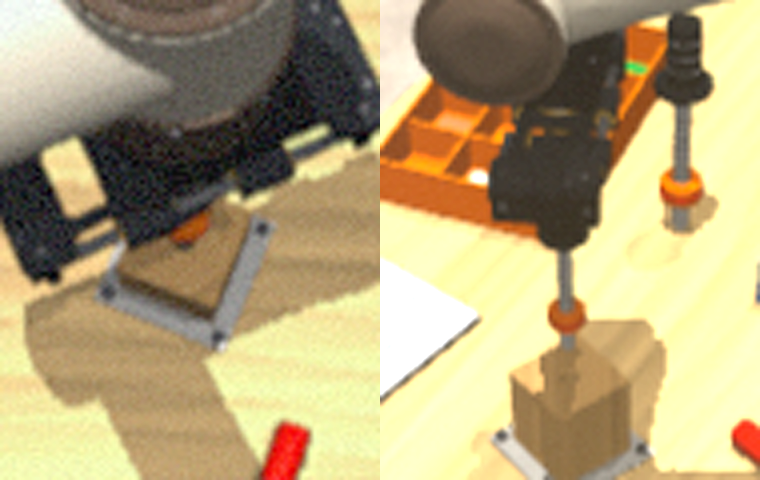

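The side view shows the rod upright over the pale block with the collar at about (307,189), and its foot just above the mouth. In the top view only the collar's front edge is visible, at (312,187). I'll check how it lines up.

```bash
python3 - <<'E'
from h import *
N=np.load("n1.npz")
def proj(n,X):
    c=camera_params(n);q=np.array(c["R"])@X+np.array(c["t"]);q=np.array(c["intrinsics"])@q;return q[:2]/q[2]
def orange(p,w):
    h=cv2.cvtColor(p,cv2.COLOR_RGB2HSV);m=(h[...,0]<15)&(h[...,1]>190)&(h[...,2]>60);k=np.zeros_like(m);x0,y0,x1,y1=w;k[y0:y1,x0:x1]=1;return m&k
for n,a,w in(("side","sp",(290,180,320,200)),("top","tp",(300,178,330,195))):
    m=orange(N[a],w);v,u=np.nonzero(m);print(n,len(u),u.min(),u.max(),v.min(),v.max(),u.mean(),v.mean())
    for z in(.144,.151,.158):print(z,proj(n,np.array([.542,.0494,z])))
    q=cloud(n,N[a[0]+"d"])[m];print(np.median(q,0),q.min(0),q.max(0))
for z in(.117,.13,.17,.19,.2,.24):print(z,proj("side",np.array([.542,.0494,z])))
g=cv2.cvtColor(N["sp"],cv2.COLOR_RGB2GRAY)
for v in range(170,205,2):print(v,g[v,296:320])
E
```

```text
side 35 302 310 185 192 306.0857142857143 189.11428571428573
0.144 [306.29098833 190.43847929]
0.151 [306.23202289 188.80664661]
0.158 [306.17264488 187.16339615]
[0.53723293 0.05785022 0.15761756] [0.52617338 0.03815637 0.15068182] [0.55341743 0.06675447 0.1634691 ]
top 33 308 316 183 189 312.6363636363636 186.75757575757575
0.144 [310.64048275 184.91166078]
0.151 [310.61946774 184.31918766]
0.158 [310.59812157 183.71737837]
[0.5331089  0.04369747 0.15926247] [0.49751265 0.03632969 0.15639445] [0.5410154  0.05369377 0.32992223]
0.117 [306.51463932 196.62788443]
0.13 [306.40769857 193.66836406]
0.17 [306.06988158 184.31948432]
0.19 [305.89582575 179.50259516]
0.2 [305.80746502 177.05726566]
0.24 [305.44481251 167.02107796]
170 [149 149 136 111  68  34  34  34  35  34  33  35  34  34  47 103 162 176
 174 175 178 181 183 181]
172 [173 169 157 158 152 129 108  91  59  42  44  67 112 151 181 178 174 174
 177 182 183 184 183 180]
174 [171 169 172 176 175 172 168 157 105  71  74  97 150 178 176 174 177 180
 183 184 183 181 178 175]
176 [172 173 176 173 168 169 176 165 108  70  74  87 134 1
[... 786 characters left out ...]
 183 182 172 127  84  63  63  64  68  82 104 115 113 113
 112 112 114 114 115 112]
194 [182 182 182 183 182 182 180 176 154  89  79  76  79  97 103 110 112 112
 113 113 115 113 109 106]
196 [183 183 182 182 181 173 157 145 108  80  80  77  78  90  94  96 102 109
 113 111 107 106 104 105]
198 [181 181 180 166 132 106  87  83  80  80  78  78  77  79  88  95  96  97
 100 103 104 104 106 108]
200 [162 148 142 133  86  83  86  85  81  80  79  78  82  95  95  95  96  97
  95  96  98 101 108 112]
202 [136 137 143 134  83  84  85  83  80  83  81  84  84  91  94  94  97  96
  96  95  96  93  90 104]
204 [136 138 143 149 135  85  86  83  78  71  75  78  77  80  93  96  95  98
  95  95  97  94  90  92]
```

drive_tool --rows '[{"tx":0,"ty":0,"tz":1,"ax":0,"ay":0,"az":0,"claw":1.5},{"tx":0,"ty":0,"tz":1,"ax":0,"ay":0,"az":0,"claw":1.5},{"tx":0,"ty":0,"tz":0.5,"ax":0,"ay":0,"az":0,"claw":1.5},{"tx":0,"ty":0,"tz":0.2,"ax":0,"ay":0,"az":0,"claw":1.5},{"tx":0,"ty":0,"tz":0.2,"ax":0,"ay":0,"az":0,"claw":1.5},{"tx":0,"ty":0,"tz":0.2,"ax":0,"ay":0,"az":0,"claw":1.5},{"tx":0,"ty":0,"tz":0.2,"ax":0,"ay":0,"az":0,"claw":1.5},{"tx":0,"ty":0,"tz":0.2,"ax":0,"ay":0,"az":0,"claw":1.5}]'

```text
time_s: 6.72
tcp_pos: [0.5425, 0.0499, 0.2126]
ee_rot: [[-0.914, -0.405, 0.001], [-0.405, 0.914, 0.0], [-0.001, -0.0, -1.0]]
wrist_force: [0.3, 0.0, -1.3]
gripper_width: 0.269
gripper_force: 29.9
```

drive_tool --rows '[{"tx":0,"ty":0,"tz":0.2,"ax":0,"ay":0,"az":0,"claw":1.5},{"tx":0,"ty":0,"tz":0.2,"ax":0,"ay":0,"az":0,"claw":1.5},{"tx":0,"ty":0,"tz":0.2,"ax":0,"ay":0,"az":0,"claw":1.5},{"tx":0,"ty":0,"tz":0.2,"ax":0,"ay":0,"az":0,"claw":1.5}]'

```text
time_s: 7.05
tcp_pos: [0.5423, 0.0498, 0.2044]
ee_rot: [[-0.914, -0.405, 0.0], [-0.405, 0.914, 0.0], [-0.0, -0.0, -1.0]]
wrist_force: [0.1, 0.7, -2.0]
gripper_width: 0.267
gripper_force: 29.9
```

drive_tool --rows '[{"tx":0,"ty":0,"tz":0.3,"ax":0,"ay":0,"az":0,"claw":1.5},{"tx":0,"ty":0,"tz":0.3,"ax":0,"ay":0,"az":0,"claw":1.5},{"tx":0,"ty":0,"tz":0.3,"ax":0,"ay":0,"az":0,"claw":1.5},{"tx":0,"ty":0,"tz":0.3,"ax":0,"ay":0,"az":0,"claw":1.5},{"tx":0,"ty":0,"tz":0.2,"ax":0,"ay":0,"az":0,"claw":1.5},{"tx":0,"ty":0,"tz":0.2,"ax":0,"ay":0,"az":0,"claw":1.5},{"tx":0,"ty":0,"tz":0.2,"ax":0,"ay":0,"az":0,"claw":1.5},{"tx":0,"ty":0,"tz":0.2,"ax":0,"ay":0,"az":0,"claw":1.5}]'

```text
time_s: 7.72
tcp_pos: [0.543, 0.0498, 0.1861]
ee_rot: [[-0.914, -0.405, 0.002], [-0.405, 0.914, -0.0], [-0.002, -0.001, -1.0]]
wrist_force: [-2.7, 0.9, 7.7]
gripper_width: 0.265
gripper_force: 29.9
```

drive_tool --rows '[{"tx":0,"ty":0,"tz":0.1,"ax":0,"ay":0,"az":0,"claw":1.5},{"tx":0,"ty":0,"tz":0.1,"ax":0,"ay":0,"az":0,"claw":1.5},{"tx":0,"ty":0,"tz":0.1,"ax":0,"ay":0,"az":0,"claw":1.5},{"tx":0,"ty":0,"tz":0.1,"ax":0,"ay":0,"az":0,"claw":1.5}]'

```text
time_s: 8.05
tcp_pos: [0.5429, 0.0498, 0.1826]
ee_rot: [[-0.914, -0.405, 0.002], [-0.405, 0.914, -0.0], [-0.002, -0.001, -1.0]]
wrist_force: [-1.8, -0.1, 6.7]
gripper_width: 0.265
gripper_force: 29.9
```

drive_tool --rows '[{"tx":0,"ty":0,"tz":0.1,"ax":0,"ay":0,"az":0,"claw":1.5},{"tx":0,"ty":0,"tz":0.1,"ax":0,"ay":0,"az":0,"claw":1.5},{"tx":0,"ty":0,"tz":0.1,"ax":0,"ay":0,"az":0,"claw":1.5},{"tx":0,"ty":0,"tz":0.1,"ax":0,"ay":0,"az":0,"claw":1.5},{"tx":0,"ty":0,"tz":0.1,"ax":0,"ay":0,"az":0,"claw":1.5},{"tx":0,"ty":0,"tz":0.05,"ax":0,"ay":0,"az":0,"claw":1.5}]'

```text
time_s: 8.55
tcp_pos: [0.5429, 0.0497, 0.177]
ee_rot: [[-0.914, -0.405, 0.002], [-0.405, 0.914, -0.0], [-0.002, -0.001, -1.0]]
wrist_force: [-1.6, 0.4, 7.6]
gripper_width: 0.264
gripper_force: 29.9
```

drive_tool --rows '[{"tx":0,"ty":0,"tz":0.03,"ax":0,"ay":0,"az":0,"claw":1.5},{"tx":0,"ty":0,"tz":0.03,"ax":0,"ay":0,"az":0,"claw":1.5},{"tx":0,"ty":0,"tz":0.03,"ax":0,"ay":0,"az":0,"claw":1.5},{"tx":0,"ty":0,"tz":0.03,"ax":0,"ay":0,"az":0,"claw":1.5},{"tx":0,"ty":0,"tz":0.03,"ax":0,"ay":0,"az":0,"claw":1.5}]'

```text
time_s: 8.97
tcp_pos: [0.5429, 0.0497, 0.1756]
ee_rot: [[-0.914, -0.405, 0.002], [-0.405, 0.914, -0.0], [-0.002, -0.001, -1.0]]
wrist_force: [-2.1, 0.2, 7.5]
gripper_width: 0.271
gripper_force: 29.9
```

drive_tool --rows '[{"tx":0.05,"ty":0.02,"tz":0.03,"ax":0,"ay":0,"az":0,"claw":1.5},{"tx":0,"ty":0,"tz":0.03,"ax":0,"ay":0,"az":0,"claw":1.5},{"tx":0,"ty":0,"tz":0.03,"ax":0,"ay":0,"az":0,"claw":1.5},{"tx":0,"ty":0,"tz":0.03,"ax":0,"ay":0,"az":0,"claw":1.5},{"tx":0,"ty":0,"tz":0.03,"ax":0,"ay":0,"az":0,"claw":1.5},{"tx":0,"ty":0,"tz":0.03,"ax":0,"ay":0,"az":0,"claw":1.5}]'

```text
time_s: 9.47
tcp_pos: [0.5427, 0.0498, 0.1739]
ee_rot: [[-0.914, -0.406, 0.003], [-0.406, 0.914, -0.0], [-0.003, -0.001, -1.0]]
wrist_force: [-1.6, 0.1, 7.3]
gripper_width: 0.267
gripper_force: 29.9
```

drive_tool --rows '[{"tx":0.03,"ty":0.01,"tz":0.03,"ax":0,"ay":0,"az":0,"claw":1.5},{"tx":0,"ty":0,"tz":0.03,"ax":0,"ay":0,"az":0,"claw":1.5},{"tx":0,"ty":0,"tz":0.03,"ax":0,"ay":0,"az":0,"claw":1.5},{"tx":0,"ty":0,"tz":0.03,"ax":0,"ay":0,"az":0,"claw":1.5},{"tx":0,"ty":0,"tz":0.03,"ax":0,"ay":0,"az":0,"claw":1.5},{"tx":0,"ty":0,"tz":0.03,"ax":0,"ay":0,"az":0,"claw":1.5}]'

```text
time_s: 9.97
tcp_pos: [0.5426, 0.0497, 0.1722]
ee_rot: [[-0.914, -0.406, 0.004], [-0.406, 0.914, -0.0], [-0.003, -0.002, -1.0]]
wrist_force: [-1.1, -1.2, 5.8]
gripper_width: 0.269
gripper_force: 29.9
```

drive_tool --rows '[{"tx":0,"ty":0,"tz":0.025,"ax":0,"ay":0,"az":0,"claw":1.5},{"tx":0,"ty":0,"tz":0.025,"ax":0,"ay":0,"az":0,"claw":1.5},{"tx":0,"ty":0,"tz":0.025,"ax":0,"ay":0,"az":0,"claw":1.5},{"tx":0,"ty":0,"tz":0.025,"ax":0,"ay":0,"az":0,"claw":1.5},{"tx":0,"ty":0,"tz":0.025,"ax":0,"ay":0,"az":0,"claw":1.5},{"tx":0,"ty":0,"tz":0.025,"ax":0,"ay":0,"az":0,"claw":1.5},{"tx":0,"ty":0,"tz":0.025,"ax":0,"ay":0,"az":0,"claw":1.5},{"tx":0,"ty":0,"tz":0.025,"ax":0,"ay":0,"az":0,"claw":1.5}]'

```text
time_s: 10.63
tcp_pos: [0.5426, 0.0497, 0.1702]
ee_rot: [[-0.914, -0.406, 0.004], [-0.406, 0.914, -0.0], [-0.003, -0.002, -1.0]]
wrist_force: [-2.1, -0.7, 7.8]
gripper_width: 0.267
gripper_force: 29.9
```

drive_tool --rows '[{"tx":0,"ty":0,"tz":0.025,"ax":0,"ay":0,"az":0,"claw":1.5},{"tx":0,"ty":0,"tz":0.025,"ax":0,"ay":0,"az":0,"claw":1.5},{"tx":0,"ty":0,"tz":0.025,"ax":0,"ay":0,"az":0,"claw":1.5},{"tx":0,"ty":0,"tz":0.025,"ax":0,"ay":0,"az":0,"claw":1.5},{"tx":0,"ty":0,"tz":0.025,"ax":0,"ay":0,"az":0,"claw":1.5},{"tx":0,"ty":0,"tz":0.025,"ax":0,"ay":0,"az":0,"claw":1.5},{"tx":0,"ty":0,"tz":0.025,"ax":0,"ay":0,"az":0,"claw":1.5},{"tx":0,"ty":0,"tz":0.025,"ax":0,"ay":0,"az":0,"claw":1.5}]'

```text
time_s: 11.3
tcp_pos: [0.5426, 0.0497, 0.1682]
ee_rot: [[-0.914, -0.406, 0.004], [-0.406, 0.914, -0.0], [-0.003, -0.002, -1.0]]
wrist_force: [-1.5, -0.7, 7.3]
gripper_width: 0.273
gripper_force: 29.9
```

drive_tool --rows '[{"tx":0,"ty":0,"tz":0.025,"ax":0,"ay":0,"az":0,"claw":1.5},{"tx":0,"ty":0,"tz":0.025,"ax":0,"ay":0,"az":0,"claw":1.5},{"tx":0,"ty":0,"tz":0.025,"ax":0,"ay":0,"az":0,"claw":1.5},{"tx":0,"ty":0,"tz":0.025,"ax":0,"ay":0,"az":0,"claw":1.5},{"tx":0,"ty":0,"tz":0.025,"ax":0,"ay":0,"az":0,"claw":1.5},{"tx":0,"ty":0,"tz":0.025,"ax":0,"ay":0,"az":0,"claw":1.5},{"tx":0,"ty":0,"tz":0.025,"ax":0,"ay":0,"az":0,"claw":1.5},{"tx":0,"ty":0,"tz":0.025,"ax":0,"ay":0,"az":0,"claw":1.5}]'

```text
time_s: 11.97
tcp_pos: [0.5426, 0.0497, 0.1662]
ee_rot: [[-0.914, -0.406, 0.003], [-0.406, 0.914, -0.0], [-0.003, -0.002, -1.0]]
wrist_force: [-1.7, -0.3, 7.7]
gripper_width: 0.268
gripper_force: 29.9
```

drive_tool --rows '[{"tx":0,"ty":0,"tz":0.025,"ax":0,"ay":0,"az":0,"claw":1.5},{"tx":0,"ty":0,"tz":0.025,"ax":0,"ay":0,"az":0,"claw":1.5},{"tx":0,"ty":0,"tz":0.025,"ax":0,"ay":0,"az":0,"claw":1.5},{"tx":0,"ty":0,"tz":0.025,"ax":0,"ay":0,"az":0,"claw":1.5},{"tx":0,"ty":0,"tz":0.025,"ax":0,"ay":0,"az":0,"claw":1.5},{"tx":0,"ty":0,"tz":0.025,"ax":0,"ay":0,"az":0,"claw":1.5},{"tx":0,"ty":0,"tz":0.025,"ax":0,"ay":0,"az":0,"claw":1.5},{"tx":0,"ty":0,"tz":0.025,"ax":0,"ay":0,"az":0,"claw":1.5}]'

```text
time_s: 12.63
tcp_pos: [0.5427, 0.0497, 0.1645]
ee_rot: [[-0.914, -0.406, 0.004], [-0.406, 0.914, -0.0], [-0.003, -0.002, -1.0]]
wrist_force: [-1.8, -0.4, 10.1]
gripper_width: 0.269
gripper_force: 29.9
```

Force has risen to 10 N and the tool lagged 0.3 mm, so it may be touching. I'll take finer steps.

drive_tool --rows '[{"tx":0,"ty":0,"tz":0.015,"ax":0,"ay":0,"az":0,"claw":1.5},{"tx":0,"ty":0,"tz":0.015,"ax":0,"ay":0,"az":0,"claw":1.5},{"tx":0,"ty":0,"tz":0.015,"ax":0,"ay":0,"az":0,"claw":1.5}]'

```text
time_s: 12.88
tcp_pos: [0.5428, 0.0497, 0.1645]
ee_rot: [[-0.914, -0.406, 0.004], [-0.406, 0.914, -0.0], [-0.004, -0.002, -1.0]]
wrist_force: [-2.7, -0.5, 10.3]
gripper_width: 0.265
gripper_force: 29.9
```

drive_tool --rows '[{"tx":0,"ty":0,"tz":0.03,"ax":0,"ay":0,"az":0,"claw":1.5},{"tx":0,"ty":0,"tz":0.03,"ax":0,"ay":0,"az":0,"claw":1.5},{"tx":0,"ty":0,"tz":0.03,"ax":0,"ay":0,"az":0,"claw":1.5}]'

```text
time_s: 13.13
tcp_pos: [0.5432, 0.0498, 0.1645]
ee_rot: [[-0.914, -0.406, 0.005], [-0.406, 0.914, -0.0], [-0.005, -0.002, -1.0]]
wrist_force: [-2.2, 1.0, 14.8]
gripper_width: 0.267
gripper_force: 29.9
```

drive_tool --rows '[{"tx":0,"ty":0,"tz":0,"ax":0,"ay":0,"az":0,"claw":1.5},{"tx":0,"ty":0,"tz":0,"ax":0,"ay":0,"az":0,"claw":1.5},{"tx":0,"ty":0,"tz":-0.03,"ax":0,"ay":0,"az":0,"claw":1.5},{"tx":0,"ty":0,"tz":-0.03,"ax":0,"ay":0,"az":0,"claw":1.5},{"tx":0,"ty":0,"tz":-0.02,"ax":0,"ay":0,"az":0,"claw":1.5},{"tx":0,"ty":0,"tz":0,"ax":0,"ay":0,"az":0,"claw":1.5}]'

```text
time_s: 13.63
tcp_pos: [0.543, 0.0498, 0.1645]
ee_rot: [[-0.914, -0.406, 0.005], [-0.406, 0.914, -0.0], [-0.004, -0.002, -1.0]]
wrist_force: [-1.3, -0.1, 9.7]
gripper_width: 0.267
gripper_force: 29.9
```

```bash
python3 - <<'E'
from h import *
togo(.5418,.0497,.23)
p,d=capture("top");q,e=capture("side")
f=lambda p,x,y:cv2.resize(p[y:y+120,x:x+95,::-1],None,fx=4,fy=4,interpolation=cv2.INTER_CUBIC)
cv2.imwrite("pics/n2.png",cv2.convertScaleAbs(np.hstack([f(p,265,130),f(q,260,130)]),alpha=1.6))
E
```

```text
t 13.6333 tcp [0.543  0.0498 0.1645] tool z [ 0.0048 -0.     -1.    ] y [-0.406  0.914 -0.002] togo cm [ 0.09  0.03 -6.55] F [-1.3 -0.1  9.7] w 0.2667804870630334 29.89296564599499
```

View pics/n2.png

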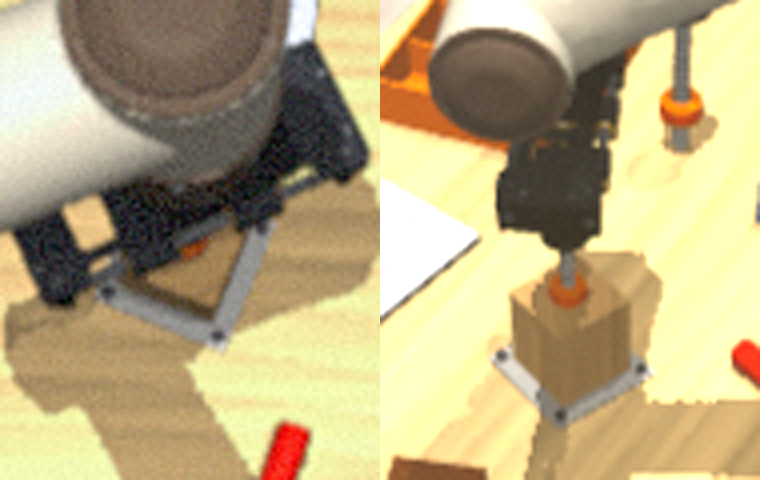

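The side view shows the collar sitting flat on the pale block at crop (568,288), with the rod standing in the hole. I'll release and retreat upward.

drive_tool --rows '[{"tx":0,"ty":0,"tz":0,"ax":0,"ay":0,"az":0,"claw":2.6},{"tx":0,"ty":0,"tz":0,"ax":0,"ay":0,"az":0,"claw":3.2},{"tx":0,"ty":0,"tz":0,"ax":0,"ay":0,"az":0,"claw":4.5},{"tx":0,"ty":0,"tz":0,"ax":0,"ay":0,"az":0,"claw":6},{"tx":0,"ty":0,"tz":0,"ax":0,"ay":0,"az":0,"claw":8},{"tx":0,"ty":0,"tz":0,"ax":0,"ay":0,"az":0,"claw":8},{"tx":0,"ty":0,"tz":0,"ax":0,"ay":0,"az":0,"claw":8},{"tx":0,"ty":0,"tz":0,"ax":0,"ay":0,"az":0,"claw":8},{"tx":0,"ty":0,"tz":0,"ax":0,"ay":0,"az":0,"claw":8},{"tx":0,"ty":0,"tz":0,"ax":0,"ay":0,"az":0,"claw":8}]'

```text
time_s: 14.57
tcp_pos: [0.5414, 0.0498, 0.1613]
ee_rot: [[-0.914, -0.405, -0.0], [-0.405, 0.914, -0.0], [0.0, 0.0, -1.0]]
wrist_force: [0.1, 0.8, -0.0]
gripper_width: 0.873
gripper_force: 0.0
```

drive_tool --rows '[{"tx":0,"ty":0,"tz":-0.5,"ax":0,"ay":0,"az":0,"claw":8},{"tx":0,"ty":0,"tz":-1,"ax":0,"ay":0,"az":0,"claw":8},{"tx":0,"ty":0,"tz":-1.5,"ax":0,"ay":0,"az":0,"claw":8},{"tx":0,"ty":0,"tz":-2,"ax":0,"ay":0,"az":0,"claw":8},{"tx":0,"ty":0,"tz":-2,"ax":0,"ay":0,"az":0,"claw":8},{"tx":0,"ty":0,"tz":-2,"ax":0,"ay":0,"az":0,"claw":8},{"tx":0,"ty":0,"tz":-2,"ax":0,"ay":0,"az":0,"claw":8},{"tx":0,"ty":0,"tz":-1,"ax":0,"ay":0,"az":0,"claw":8},{"tx":0,"ty":0,"tz":0,"ax":0,"ay":0,"az":0,"claw":8}]'

```text
time_s: 15.32
tcp_pos: [0.5428, 0.05, 0.2849]
ee_rot: [[-0.914, -0.405, 0.006], [-0.405, 0.914, 0.002], [-0.007, -0.001, -1.0]]
wrist_force: [0.1, -0.0, -0.5]
gripper_width: 0.92
gripper_force: 0.0
```

```bash
python3 - <<'E'
from h import *
togo(.5418,.0497,.23)
q,e=capture("side")
cv2.imwrite("pics/n3.png",cv2.convertScaleAbs(cv2.resize(q[110:240,250:400,::-1],None,fx=4,fy=4,interpolation=cv2.INTER_CUBIC),alpha=1.5))
P=cloud("side",e)[150:225,290:325].reshape(-1,3)
for lo,hi in((.088,.105),(.11,.145),(.168,.195),(.198,.21)):
    c=P[(P[:,2]>lo)&(P[:,2]<hi)&(np.hypot(P[:,0]-.542,P[:,1]-.05)<.03)];print(lo,len(c),c.mean(0) if len(c) else'',c[:,2].max() if len(c) else '')
E
```

```text
t 15.3167 tcp [0.5428 0.05   0.2849] tool z [ 0.0065  0.0017 -1.    ] y [-0.405  0.914 -0.001] togo cm [0.14 0.02 5.49] F [ 0.1 -0.  -0.5] w 0.919998848884896 0.0
0.088 61 [0.53847174 0.05370974 0.09691321] 0.10463023756374579
0.11 25 [0.53952475 0.05341134 0.12378571] 0.13784389996016597
0.168 52 [0.5360078  0.05688285 0.18256798] 0.19472672521709494
0.198 39 [0.54024404 0.05194886 0.20300585] 0.20842137165624208
```

View pics/n3.png

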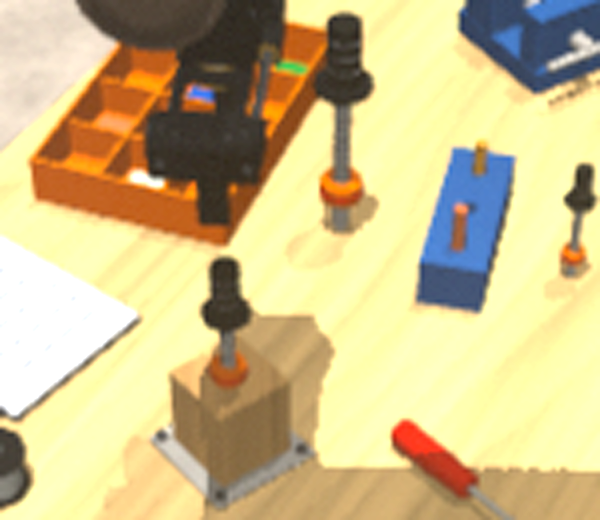

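The gauge stands alone and upright in the pale block at crop (225,310), its collar on the face at (228,370), and the gripper is clear above it. The pins are still in the rack. I'll let it settle and hand in.

drive_tool --rows '[{"tx":0,"ty":0,"tz":0,"ax":0,"ay":0,"az":0,"claw":8},{"tx":0,"ty":0,"tz":0,"ax":0,"ay":0,"az":0,"claw":8},{"tx":0,"ty":0,"tz":0,"ax":0,"ay":0,"az":0,"claw":8},{"tx":0,"ty":0,"tz":0,"ax":0,"ay":0,"az":0,"claw":8}]'

```text
time_s: 15.7
tcp_pos: [0.541, 0.0497, 0.2803]
ee_rot: [[-0.914, -0.405, -0.002], [-0.405, 0.914, -0.001], [0.002, 0.0, -1.0]]
wrist_force: [-0.9, -0.0, -0.7]
gripper_width: 0.922
gripper_force: 0.0
```

```bash
python3 -c "
from station import *
print(finish_job())"
```

```text
the job is handed in; nothing more can be done
None
```

I handed the job in after about 16 s: the gauge stands upright on its own on the bottom of the pale block's hole, about 51 mm deep, with its collar flat on the block; no verdict came back.

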